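Fit a tang and hold the clamp lever level

ROBOT

A 6-joint arm with a two-finger parallel gripper is mounted at the origin on the work surface. World frame = base frame: x ahead of the robot, y to its left, z up, the work surface at z = 0. Lengths are in m, angles in rad, forces in N, time in s.
With the tool pointing down it reaches from about 0.35 to 0.975 m from the base axis. Payload 17.4 kg.
Tool frame: the origin (TCP) lies at the very end of the fingers, on their centre line; the grasp point (between the pads) lies 19 mm behind it; z points along the fingers, y is the line along which they close (so a half turn about z gives the same grasp; the last joint's range is limited). The gripper opens to 85 mm and grips with 20 to 120 N. Pads are 22 mm wide; open, the fingers measure 114 mm over their backs; the gripper's body (76 mm by 85 mm) begins 54 mm behind the grasp point. The pads swing forward as they close: fully open they stand 13 mm farther back than shut.
Start: joints at [-1.313, 0.116, 1.442, -0, 1.584, -0.038], TCP at [0.197, -0.646, 0.231] pointing down, gripper open.
Joint ranges: [-2.83, 2.83], [-0.83, 2.19], [0.07, 2.5], [-1.14, 4.28], [0.01, 3], [-2.97, 2.97]. Speed limits (rad/s): [1.89, 1.89, 2.22, 3.14, 3.14, 3.14].

INTERFACE

Orientations are given as a 3x3 rotation matrix whose columns are the frame's x, y, z axes.
In Python, from bench import manip gives the robot as it stands.
- The arm moves only by the shell command python3 -m pendant 'ROWS' [FORCE]. ROWS is JSON, a list of rows, each a list of 7 numbers: the shift along the tool's x, y, z in cm, then the turn, a rotation vector about the tool's x, y, z in rad, then the opening, from 0 (shut) to 1 (fully open). In form: [[x, y, z, rx, ry, rz, fingers], ...]. A call has exactly 5 rows; each row is the pose to reach, as a shift and turn from the pose commanded when the call began, along the tool's axes at that moment; what a row does not reach only later rows make up. A row lasts 1/12 s, in which the tool goes at most 41.7 mm and 7.16 degrees, less where a joint would pass 70% of its speed; a pose out of reach is approached as far as the arm can. A call with a gripper value outside its range is refused whole. The fingers move at their own pace and stop on an object; FORCE is the grip in N (left out, the last holds). Time passes only in rows, so rows that repeat a pose let the fingers close, or fill a call up. It gives the time, the measured TCP pose, the force, the opening and the grip force at its end, in the units of the state.
- manip.observe(): the state, without advancing time (a new reading comes with each control period).
- manip.snapshot(name): name is "scene" or "side" or "wrist"; returns a dict with "color" (420x560x3 uint8, blue, green, red), "range_z" (420x560 float32, m along the optical axis (not along the pixel's ray), 0 where there is no reading), "mtx" (3x3 intrinsics, pixels), "k1" (the pictures are not rectified: a ray, as slopes to the right and down, at radius r is drawn at 1 + k1 r^2 times it, then the intrinsics apply), "xyz" and "rotation" of the camera in the world; the wrist camera has in their place "T_tool_cam" (4x4, takes a point from camera to tool coordinates, whose origin is the TCP and whose axes are the flange's). Camera axes: x right, y down, z forward; pixel columns grow to the right and rows downward; lengths in m; the calibration is good to about 2 mm. A picture is of the moment at which its call begins: read the wrist's pose just before it.
- manip.sign_off(): hands the job in; it is judged then, once.
Trained networks look in a picture, given as the dict that the camera call returned (one of the last four; its "shot" number tells which), for a name from the list of things; names that differ only in an ending like _2 or _b are one class to them, and where a whole thing is asked for, a point or a joint stands for the part that bears it (a point fixed in the world has none). Each returns a list of dicts, best first, with "p" (0 to 1); they miss things now and then, are a little off and sometimes report something else, mostly with a low value. They report only what shows in the picture. A call takes as long as a camera call.
- manip.look_for(picture, thing): "bbox" ([left, top, right, bottom] in pixels, round what is visible of it).
- manip.spot_point(picture, thing): "at" ([column, row] in pixels: a listed point, or the origin of a listed thing).
The state is a dict: "time_s": time; "joint_pos": joint angles; "dq": joint speeds; "joint_torque": joint torques, N m; "eef_pos": TCP position; "orientation": TCP orientation; "ft_force": force on the tool from outside, world axes, zero at the start; "wrist_torque": the same for the moment, N m; "width": opening from 0.0 (shut) to 1.0 (fully open); "gripper_force": force on a finger pad.
Only numpy, scipy, OpenCV 4.12 (cv2) and the standard library are available. Lean on these libraries where they do the work, as an engineer would, in place of code of your own. Each camera call takes 0.05 s, during which the arm holds its last target. There are 200 camera calls.

TASK

Fit the tang into the maple handle: take the longest of the three upright steel rods out of the wooden block, push it foot first fully home into the bore in the top of the handle on the clamping stand, and let go of it. Only then press the stand's spring-loaded lever down with the fingers until it is level with the sight bar beside it, neither above nor below, and finish while still holding it there. Leave everything else where it stands.

Things in the scene. Friction and masses are not known exactly. Their poses are not given: they have to be found in the camera images.
- tang: the tang: the longest of three upright rods in the block, a plain round steel rod without a head, 10 mm diameter, 140 mm long, about 85 g, foot chamfered; origin at the centre of its foot (lower end), z axis along the rod upwards. It stands loosely in a 40 mm deep hole, its foot 10 mm above the bench, its top 150 mm above the bench
- block: fixed dark wooden block 170 x 60 x 50 mm (x, y, z) with three holes 11 mm wide and 40 mm deep in a row along its x axis, 55 mm apart; any of the rods may be in any hole; origin under its centre
- stand: fixed clamping stand, steel base plate 130 x 290 x 12 mm (x, y, z); the short maple handle stands upright at its +y end (y = +85 mm), the lever runs towards its -y end, a horizontal aluminium sight bar (10 mm wide, 120 mm long, top 69 mm above the bench) runs beside the lever on the -x side, centred at x = -55, y = -75 mm; origin under the plate's centre
- bore (a point): centre of the bore's mouth at the top of the maple handle (handle and brass ferrule 35 mm across): 110 mm above the bench, bore vertical, 12.5 mm diameter, 50 mm deep, flat closed bottom; the tang seated fully home stands out 90 mm
- lever (a joint): angle of the spring-loaded steel lever (rad): 0 at rest, raised 0.35 rad (20 degrees) above horizontal; grows as it is pressed down; 0.35 = level, its top flush in height with the sight bar; 0.6 = bottom stop. Pressed at its pad it takes about 4 N to start and about 8 N at level; it springs back when let go. Its hinge axis is the stand's x axis at y = +30 mm, 65 mm above the bench
- lever_pad (a point): centre of the top face of the lever's pad, a flat plate 46 mm (across) x 56 mm (along the lever), 115 mm from the hinge; moves with the lever: about 108 mm above the bench at rest, 69 mm when level, then at y = -85 mm of the stand
- short_rod: the shortest plain steel rod in the block (bystander): 10 mm diameter, 95 mm long; origin at the centre of its foot
- awl: bystander in the block: 10 mm steel shank with a maple ball 32 mm across on top, 111 mm tall in all; origin at the centre of its foot
- bowl_blank: bystander: dark jarrah bowl blank, a disc 110 mm across and 50 mm tall; origin under its centre
- calipers: bystander: stainless calipers lying flat, two bowed legs 150 mm long, 12 mm high; origin at the joint of the legs
- face_shield: bystander: plastic face shield standing upright, clear curved visor about 220 mm wide and 170 mm tall with a black brow band; origin under the centre of its curve
- glue_bottle: bystander: white glue bottle, 54 mm across, 150 mm tall; origin under its centre
- sanding_block: bystander: cork sanding block 50 x 80 x 35 mm; origin under its centre

How it is judged:
By the outcome, as a careful person would: the job done as asked, in the order asked, and still so for the second after the job is handed in, while the arm keeps its last pose, push and grip.
It also fails if it takes over 64 s, if anything falls off the work surface, if the arm or the gripper's body presses on something with over 40 N, if the wrist force passes 120 N, or if a joint passes its speed limit or range.

## Working session

There is one attempt and no reset: what is moved stays moved. The work goes in short steps, Python scripts to look and compute and a shell command to move; the robot and the scene stay as the last step left them, time stands still between calls to the robot, and variables do not carry over. Pictures are saved under pics/ and viewed, at most 10 in all, crops included, and the job is handed in when it is done.

```bash
mkdir -p pics; cat > h.py <<'E'
import numpy as np, cv2
from bench import manip
def cam(p):
    if "xyz" in p: return np.array(p["rotation"]),np.array(p["xyz"])
    s=p["st"]; T=np.array(p["T_tool_cam"]); R=np.array(s["orientation"])
    return R@T[:3,:3], R@T[:3,3]+np.array(s["eef_pos"])
def snap(n,f=None):
    s=manip.observe(); p=manip.snapshot(n)
    p["st"]=s
    if f: cv2.imwrite("pics/"+f,p["color"])
    return p
def ray(p,uv):
    K=np.array(p["mtx"]); k=p["k1"]
    d=cv2.undistortPoints(np.array([[uv]],float),K,np.array([k,0,0,0.]))[0,0]
    R,t=cam(p); return t,R@np.array([d[0],d[1],1])
def atz(p,uv,z):
    t,d=ray(p,uv); return t+d*(z-t[2])/d[2]
def dep(p,uv):
    t,d=ray(p,uv); return t+d*p["range_z"][int(round(uv[1])),int(round(uv[0]))]
def proj(p,X):
    R,t=cam(p); c=R.T@(np.array(X)-t); d=c[:2]/c[2]; d=d*(1+p["k1"]*(d@d)); K=np.array(p["mtx"])
    return K[:2,:2]@d+K[:2,2]
E
python3 - <<'E'
from h import *
np.set_printoptions(precision=4,suppress=True)
for n in ("scene","side","wrist"):
    p=snap(n,n+"0.png"); print(n,cam(p))
    for th in ("tang","block","stand","bore","lever_pad","short_rod","awl","glue_bottle","face_shield","bowl_blank","calipers","sanding_block"):
        b=manip.look_for(p,th)if th!="bore" else []; q=manip.spot_point(p,th)
        z={"bore":.11,"tang":.01,"lever_pad":.108,"short_rod":.01,"awl":.01}.get(th,0)
        print(th,[(np.round(x["bbox"]),round(x["p"],2)) for x in b[:1]],[(np.round(x["at"],1),round(x["p"],2),atz(p,x["at"],z)) for x in q[:2]])
print(manip.observe())
E
```

```text
scene (array([[ 0.4619,  0.5655, -0.6833],
       [ 0.8869, -0.2888,  0.3606],
       [ 0.0066, -0.7726, -0.6349]]), array([ 1.2281, -0.4799,  0.7246]))
tang [] []
block [(array([352., 155., 414., 199.]), 0.62)] [(array([379.5, 182.4]), 0.87, array([0.4631, 0.2316, 0.    ]))]
stand [(array([226., 186., 354., 286.]), 0.69)] [(array([292.1, 242.5]), 0.55, array([ 0.5642, -0.1002,  0.    ]))]
bore [] [(array([317.5, 188.2]), 0.77, array([ 0.5328, -0.0193,  0.11  ]))]
lever_pad [] [(array([264.7, 216.6]), 0.89, array([ 0.5664, -0.1704,  0.108 ])), (array([318.4, 187. ]), 0.4, array([ 0.5275, -0.0136,  0.108 ]))]
short_rod [] []
awl [(array([224., 183., 351., 286.]), 0.69)] []
glue_bottle [(array([435., 187., 466., 247.]), 0.9)] [(array([444.8, 239.1]), 0.57, array([0.7239, 0.2329, 0.    ]))]
face_shield [(array([ 35., 208., 105., 342.]), 0.92)] []
bowl_blank [(array([274., 295., 333., 345.]), 0.73)] [(array([303.4, 328.9]), 0.87, array([ 0.7884, -0.1971,  0.    ])), (array([263. , 217.5]), 0.68, array([ 0.4517, -0.1215,  0.    ]))]
calipers [(array([390., 263., 462., 303.]), 0.8)] [(arra
[... 1533 characters left out ...]
]
lever_pad [] []
short_rod [] []
awl [] []
glue_bottle [] []
face_shield [] []
bowl_blank [] []
calipers [] []
sanding_block [] []
{'time_s': 3.6, 'joint_pos': array([-1.3128,  0.116 ,  1.4416, -0.    ,  1.584 , -0.0378]), 'dq': array([ 0.0003,  0.001 , -0.0024,  0.0005,  0.0016,  0.0011]), 'joint_torque': array([  0.0008, -73.1727, -63.2633,  -0.0001,   0.0006,  -0.    ]), 'eef_pos': array([ 0.1968, -0.6457,  0.2313]), 'orientation': array([[ 0.9566,  0.2915, -0.    ],
       [ 0.2915, -0.9566,  0.    ],
       [-0.    , -0.    , -1.    ]]), 'ft_force': array([-0.2255,  0.2238, -0.5842]), 'wrist_torque': array([-0.0425, -0.0092,  0.0047]), 'gripper_force': 0.0, 'width': 0.9978098617128044}
```

View pics/scene0.png

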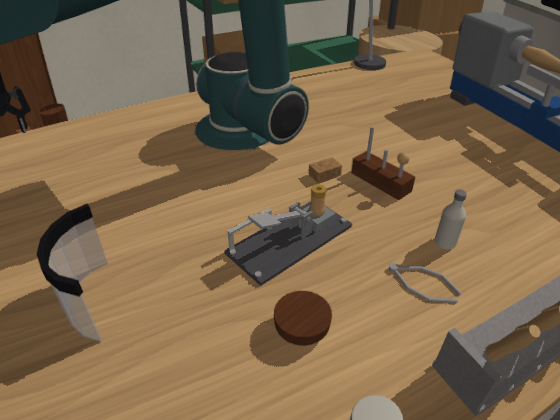

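View pics/side0.png

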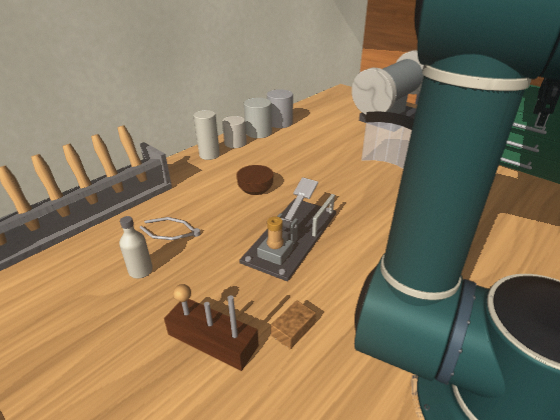

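The tang is the tall rod in the -x hole: top at (371,129) in the scene view and (232,297) in the side view. The short rod is in the middle and the awl is at the +x end. The handle with its ferrule is at about (318,188) in the scene view, with the lever running toward -y.

```bash
python3 - <<'E'
from h import *
np.set_printoptions(precision=4,suppress=True)
ps=snap("scene"); pd=snap("side")
for n,p,l in (("scene",ps,[("tang",(371.5,129),.15),("short",(386.5,152),.105),("awl",(403,158),.105)]),("side",pd,[("tang",(231.5,297),.15),("short",(208,304),.105),("awl",(182,293),.105)])):
    for t,uv,z in l: print(n,t,atz(p,uv,z))
tiles=[cv2.resize(ps["color"][110:210,340:430],None,fx=5,fy=5,interpolation=2)[:500,:450],cv2.resize(pd["color"][275:375,160:260],None,fx=3.5,fy=5)[:500,:350]]
cv2.imwrite("pics/rods.png",np.hstack(tiles))
E
```

```text
scene tang [0.4182 0.2136 0.15  ]
scene short [0.4723 0.2293 0.105 ]
scene awl [0.5147 0.2502 0.105 ]
side tang [0.4062 0.2228 0.15  ]
side short [0.4578 0.237  0.105 ]
side awl [0.5137 0.2521 0.105 ]
```

View pics/rods.png

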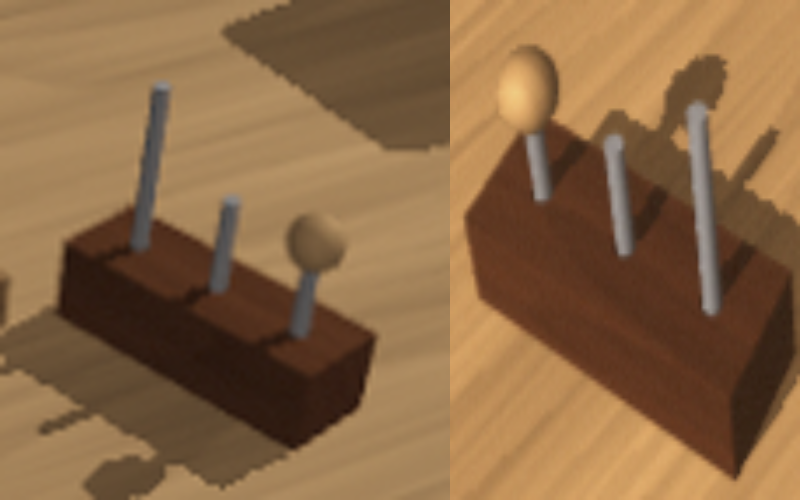

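The crop confirms it: the tall rod at the left end of the block in the scene view is the tang, at about (0.410, 0.219). The row yaw is about 0.28, so the tool yaw (0.296) already suits it.

```bash
python3 -m pendant '[[13.5,-9.7,-1,0,0,0,1],[13.5,-9.7,-1,0,0,0,1],[13.5,-9.7,-1,0,0,0,1],[13.5,-9.7,-1,0,0,0,1],[13.5,-9.7,-1,0,0,0,1]]' 40
python3 -m pendant '[[13.5,-9.7,-1,0,0,0,1],[13.5,-9.7,-1,0,0,0,1],[13.5,-9.7,-1,0,0,0,1],[13.5,-9.7,-1,0,0,0,1],[13.5,-9.7,-1,0,0,0,1]]'
python3 -m pendant '[[13.5,-9.7,-1,0,0,0,1],[13.5,-9.7,-1,0,0,0,1],[13.5,-9.7,-1,0,0,0,1],[13.5,-9.7,-1,0,0,0,1],[13.5,-9.7,-1,0,0,0,1]]'
python3 -m pendant '[[1.7,-15.8,0,0,0,0,1],[1.7,-15.8,0,0,0,0,1],[1.7,-15.8,0,0,0,0,1],[1.7,-15.8,0,0,0,0,1],[1.7,-15.8,0,0,0,0,1]]'
python3 -m pendant '[[1.7,-15.8,0,0,0,0,1],[1.7,-15.8,0,0,0,0,1],[1.7,-15.8,0,0,0,0,1],[1.7,-15.8,0,0,0,0,1],[1.7,-15.8,0,0,0,0,1]]'
python3 -m pendant '[[1.7,-15.8,2,0,0,0,1],[1.7,-15.8,2,0,0,0,1],[1.7,-15.8,2,0,0,0,1],[1.7,-15.8,2,0,0,0,1],[1.7,-15.8,2,0,0,0,1]]'
python3 - <<'E'
from h import *
np.set_printoptions(precision=4,suppress=True)
p=snap("wrist","w1.png"); print(p["st"]["time_s"],p["st"]["eef_pos"],p["st"]["orientation"])
np.savez("w1.npz",rz=p["range_z"]); 
print("expected top px",proj(p,[.41,.219,.15]),"short",proj(p,[.465,.234,.105]))
for t in ("tang","block"): print([(x["bbox"],x["p"]) for x in manip.look_for(p,t)[:2]],[(x["at"],x["p"]) for x in manip.spot_point(p,t)[:2]])
E
```

```text
time_s: 4.12
eef_pos: [0.301, -0.5094, 0.2426]
orientation: [[0.956, 0.295, 0.002], [0.295, -0.956, -0.0], [0.002, 0.001, -1.0]]
ft_force: [-0.5, 1.0, 0.1]
width: 1.001
gripper_force: 0.0
time_s: 4.53
eef_pos: [0.4018, -0.377, 0.2523]
orientation: [[0.955, 0.296, 0.002], [0.296, -0.955, 0.0], [0.002, 0.0, -1.0]]
ft_force: [-0.9, -0.1, 0.8]
width: 0.998
gripper_force: 0.0
time_s: 4.95
eef_pos: [0.5024, -0.2446, 0.2619]
orientation: [[0.955, 0.296, 0.002], [0.296, -0.955, 0.001], [0.002, -0.001, -1.0]]
ft_force: [-0.0, -1.0, -0.0]
width: 1.0
gripper_force: 0.0
time_s: 5.37
eef_pos: [0.4687, -0.089, 0.262]
orientation: [[0.956, 0.295, 0.001], [0.295, -0.956, 0.001], [0.002, -0.0, -1.0]]
ft_force: [-0.6, -0.8, 0.4]
width: 0.996
gripper_force: 0.0
time_s: 5.78
eef_pos: [0.4388, 0.067, 0.2617]
orientation: [[0.955, 0.296, 0.001], [0.296, -0.955, 0.001], [0.001, -0.001, -1.0]]
ft_force: [0.7, -0.2, -0.6]
width: 1.0
gripper_force: 0.0
time_s: 6.2
eef_pos: [0.4087, 0.223, 0.2403]
orientation: [[0.955, 0.296, -0.001], [0.296, -0.955, 0.001], [-0.001, -0.001, -1.0]]
ft_force: [0.8, -1.1, 0.7]
width: 0.999
gripper_force: 0.0
6.2 [0.4087 0.223  0.2403] [[ 0.9553  0.2955 -0.0015]
 [ 0.2955 -0.9553  0.0006]
 [-0.0012 -0.001  -1.    ]]
expected top px [284.6256 216.3229] short [286.3429 143.9502]
[([269.7, 188.0, 285.7, 226.0], 0.75)] [([277.6, 185.9], 0.69), ([343.6, 241.5], 0.65)]
[([255.5, 58.9, 314.3, 220.2], 0.92)] [([282.5, 144.3], 0.72)]
```

View pics/w1.png

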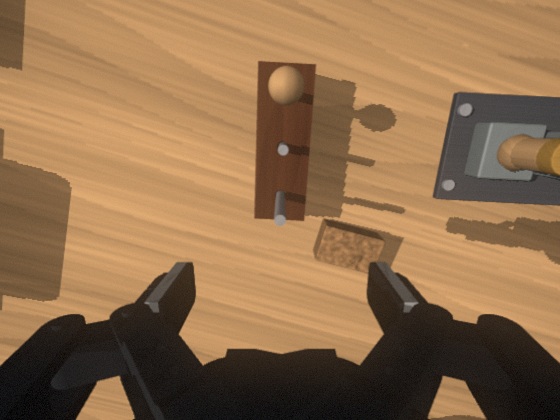

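The tang's top is at about (281,219), the short rod at (283,149) and the awl ball at (286,85). The block is aligned with the image, so yaw is good.

```bash
python3 - <<'E'
from h import *
p=snap("wrist"); s=p["st"]; R=np.array(s["orientation"]);e=np.array(s["eef_pos"])
X=atz(p,(280.5,219),.15); print(X,R.T@(X-e)*100, "axis px",proj(p,e+R@[0,0,e[2]-.15]),proj(p,e))
print("short",atz(p,(283,149),.105))
E
```

```text
[0.40834034 0.21641962 0.15      ] [-0.25201508  0.08782379  9.1557622 ] axis px [279.45596972 216.13207138] [278.80896373 263.85071347]
short [0.46175658 0.23017549 0.105     ]
```

```bash
python3 -m pendant '[[-0.25,0.1,4,0,0,0,1],[-0.25,0.1,7,0,0,0,1],[-0.25,0.1,10,0,0,0,1],[-0.25,0.1,12,0,0,0,1],[-0.25,0.1,13.5,0,0,0,1]]' 40
python3 -m pendant '[[0,0,0,0,0,0,0.6],[0,0,0,0,0,0,0.3],[0,0,0,0,0,0,0],[0,0,0,0,0,0,0],[0,0,0,0,0,0,0]]' 40
python3 -m pendant '[[0,0,0,0,0,0,0],[0,0,0,0,0,0,0],[0,0,0,0,0,0,0],[0,0,0,0,0,0,0],[0,0,0,0,0,0,0]]' 40
```

```text
time_s: 6.92
eef_pos: [0.4077, 0.2159, 0.1043]
orientation: [[0.957, 0.29, -0.001], [0.29, -0.957, -0.001], [-0.002, 0.0, -1.0]]
ft_force: [0.2, -0.3, -0.4]
width: 0.997
gripper_force: 0.0
time_s: 7.33
eef_pos: [0.4084, 0.2174, 0.1075]
orientation: [[0.957, 0.291, 0.002], [0.291, -0.957, 0.001], [0.002, -0.0, -1.0]]
ft_force: [0.0, -0.9, 0.4]
width: 0.299
gripper_force: 0.0
time_s: 7.75
eef_pos: [0.4079, 0.2191, 0.1075]
orientation: [[0.956, 0.292, 0.001], [0.292, -0.956, 0.004], [0.002, -0.004, -1.0]]
ft_force: [-3.5, 12.4, 5.1]
width: 0.11
gripper_force: 39.0
```

```bash
python3 -m pendant '[[0,-0.2,0,0,0,0,0],[0,-0.2,-1,0,0,0,0],[0,-0.2,-3,0,0,0,0],[0,-0.2,-5,0,0,0,0],[0,-0.2,-7,0,0,0,0]]' 50
python3 -m pendant '[[0,0,-2,0,0,0,0],[0,0,-4,0,0,0,0],[0,0,-6,0,0,0,0],[0,0,-7,0,0,0,0],[0,0,-7,0,0,0,0]]'
python3 -m pendant '[[1,5,0,0,0,0,0],[1.7,9,0,0,0,0,0],[2.5,13,0,0,0,0,0],[2.5,13,0,0,0,0,0],[2.5,13,0,0,0,0,0]]'
python3 -m pendant '[[1,5,0,0,0,0,0],[1.7,9,0,0,0,0,0],[2.4,13.3,0,0,0,0,0],[2.4,13.3,0,0,0,0,0],[2.4,13.3,0,0,0,0,0]]'
python3 -m pendant '[[0,0,0,0,0,0,0],[0,0,0,0,0,0,0],[0,0,0,0,0,0,0],[0,0,0,0,0,0,0],[0,0,0,0,0,0,0]]'
python3 - <<'E'
from h import *
np.set_printoptions(precision=4,suppress=True)
p=snap("wrist","w2.png"); s=p["st"]; e=np.array(s["eef_pos"]);R=np.array(s["orientation"])
a=snap("scene"); b=snap("side")
for n,q in (("wrist",p),("scene",a),("side",b)):
    cv2.imwrite(f"pics/c_{n}.png",q["color"])
    print(n,[(np.round(x["at"],1),round(x["p"],2),atz(q,x["at"],.11)) for x in manip.spot_point(q,"bore")[:2]],"foot exp",proj(q,e+R@[0,0,e[2]-.15]))
A,B=[proj(q,[.531,-.017,.14]).astype(int) for q in (a,b)]
f=lambda q,c:cv2.resize(q["color"][c[1]-50:c[1]+50,c[0]-40:c[0]+40],None,fx=5,fy=5,interpolation=2)
print(A,B); cv2.imwrite("pics/sb.png",np.hstack([f(a,A),f(b,B)]))
E
```

```text
time_s: 8.17
eef_pos: [0.407, 0.2193, 0.1772]
orientation: [[0.956, 0.292, -0.0], [0.292, -0.956, -0.0], [-0.0, -0.0, -1.0]]
ft_force: [0.7, 0.3, -1.5]
width: 0.099
gripper_force: 49.3
time_s: 8.58
eef_pos: [0.4078, 0.2195, 0.2486]
orientation: [[0.957, 0.292, 0.003], [0.292, -0.957, 0.001], [0.003, -0.0, -1.0]]
ft_force: [0.2, -1.0, -1.7]
width: 0.097
gripper_force: 49.3
time_s: 9.0
eef_pos: [0.4696, 0.1, 0.2447]
orientation: [[0.958, 0.288, -0.002], [0.288, -0.958, -0.001], [-0.002, 0.0, -1.0]]
ft_force: [-1.1, 0.9, -1.4]
width: 0.101
gripper_force: 49.3
time_s: 9.42
eef_pos: [0.5312, -0.0194, 0.2448]
orientation: [[0.957, 0.289, -0.002], [0.289, -0.957, 0.0], [-0.002, -0.001, -1.0]]
ft_force: [-0.1, 0.9, -0.6]
width: 0.103
gripper_force: 49.5
time_s: 9.83
eef_pos: [0.5306, -0.0172, 0.2464]
orientation: [[0.956, 0.293, 0.0], [0.293, -0.956, 0.0], [0.0, 0.0, -1.0]]
ft_force: [-0.3, 0.3, -1.4]
width: 0.099
gripper_force: 49.5
wrist [(array([279.7, 201.4]), 0.71, array([ 0.5326, -0.0167,  0.11  ]))] foot exp [279.4817 214.54  ]
scene [(array([317.7, 189.5]), 0.75, array([ 0.5373, -0.0215,  0.11  ]))] foot exp [318.809 173.143]
side [(array([273.7, 220.3]), 0.71, array([ 0.5333, -0.0147,  0.11  ]))] foot exp [275.0747 205.8635]
[318 176] [274 209]
```

View pics/w2.png

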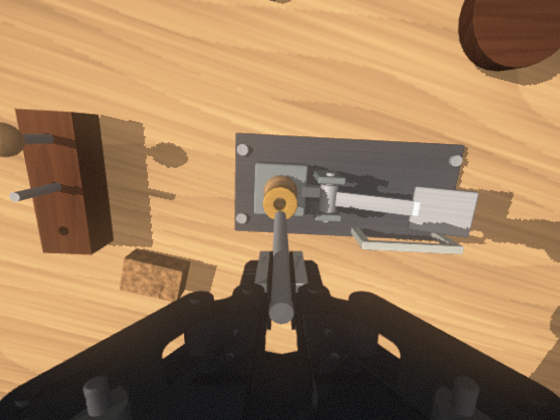

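View pics/sb.png

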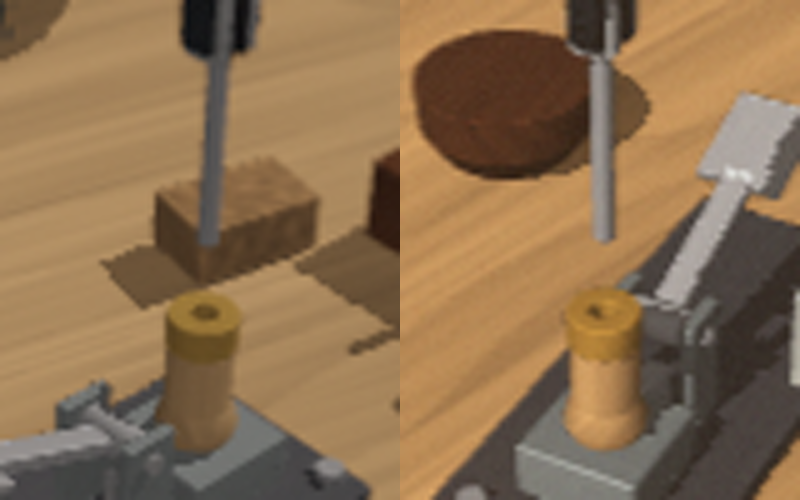

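The wrist view shows the bore mouth at about (280,204) and the rod foot just in front of it at about (280,212). In the scene and side crops the foot is at the position expected for a vertical rod. I'll lower it to about 10 mm above the mouth and compare there.

```bash
python3 -m pendant '[[0.2,0,1,0,0,0,0],[0.2,0,2,0,0,0,0],[0.2,0,2.9,0,0,0,0],[0.2,0,2.9,0,0,0,0],[0.2,0,2.9,0,0,0,0]]'
python3 - <<'E'
from h import *
np.set_printoptions(precision=4,suppress=True)
f=lambda q,c,w=40,h=60:cv2.resize(q["color"][c[1]-h:c[1]+h,c[0]-w:c[0]+w],None,fx=5,fy=5,interpolation=2)
t=[]
for n in ("wrist","scene","side"):
    q=snap(n); s=q["st"]; e=np.array(s["eef_pos"]); F=e-[0,0,.0975]; F2=e.copy(); F2[2]=.11
    c=proj(q,F2).astype(int)
    print(n,e,"crop origin",c-[26,40],"foot",proj(q,F)," axis@.11",proj(q,F2),[np.round(x["at"],1) for x in manip.spot_point(q,"bore")[:1]])
    t.append(cv2.resize(q["color"][c[1]-40:c[1]+40,c[0]-26:c[0]+26],None,fx=5,fy=5,interpolation=2))
cv2.imwrite("pics/near.png",np.hstack(t))
E
```

```text
time_s: 10.55
eef_pos: [0.5324, -0.0175, 0.2163]
orientation: [[0.957, 0.291, -0.002], [0.291, -0.957, 0.0], [-0.002, -0.001, -1.0]]
ft_force: [0.5, 0.5, -0.8]
width: 0.1
gripper_force: 49.5
wrist [ 0.5324 -0.0175  0.2163] crop origin [253 171] foot [279.5548 214.028 ]  axis@.11 [279.5951 211.3164] [array([277.2, 212. ])]
scene [ 0.5328 -0.0175  0.2175] crop origin [292 147] foot [318.4355 184.4688]  axis@.11 [318.1832 187.9889] [array([316.4, 190.1])]
side [ 0.5329 -0.0175  0.2178] crop origin [248 179] foot [274.612  216.1804]  axis@.11 [274.6834 219.8245] [array([273.4, 220.8])]
```

View pics/near.png

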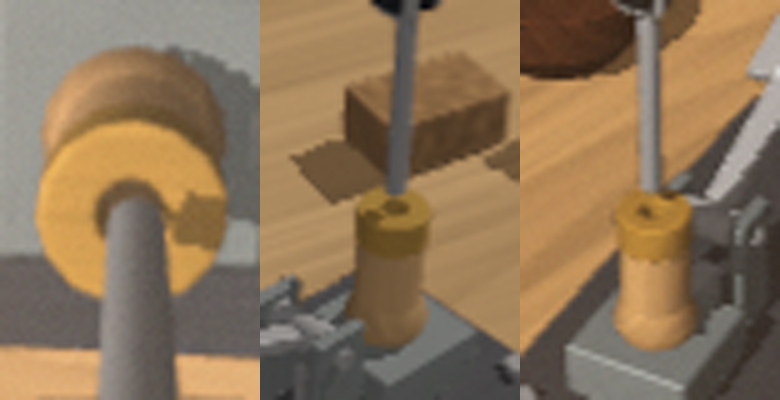

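The near crops show the foot within about 1 mm of the bore centre: in the wrist crop the ferrule centre is at (131,209) and the foot axis at about (135,215). I'll nudge slightly and go down with a force check.

```bash
python3 -m pendant '[[-0.07,-0.06,0.3,0,0,0,0],[-0.07,-0.06,0.6,0,0,0,0],[-0.07,-0.06,0.9,0,0,0,0],[-0.07,-0.06,1.2,0,0,0,0],[-0.07,-0.06,1.5,0,0,0,0]]'
python3 -m pendant '[[0,0,0.1,0,0,0,0],[0,0,0.2,0,0,0,0],[0,0,0.3,0,0,0,0],[0,0,0.4,0,0,0,0],[0,0,0.4,0,0,0,0]]'
```

```text
time_s: 11.27
eef_pos: [0.5318, -0.0171, 0.2018]
orientation: [[0.957, 0.292, -0.0], [0.292, -0.957, 0.0], [-0.0, -0.0, -1.0]]
ft_force: [-0.2, 0.1, -1.0]
width: 0.102
gripper_force: 49.5
time_s: 11.68
eef_pos: [0.5319, -0.0171, 0.1982]
orientation: [[0.957, 0.291, -0.0], [0.291, -0.957, -0.0], [-0.0, -0.0, -1.0]]
ft_force: [-0.3, -0.1, -1.6]
width: 0.099
gripper_force: 49.5
```

It's 9 mm inside with no contact force, so I'll continue.

```bash
python3 -m pendant '[[0,0,0.6,0,0,0,0],[0,0,1.2,0,0,0,0],[0,0,1.8,0,0,0,0],[0,0,2.4,0,0,0,0],[0,0,3,0,0,0,0]]'
python3 -m pendant '[[0,0,0.2,0,0,0,0],[0,0,0.4,0,0,0,0],[0,0,0.6,0,0,0,0],[0,0,0.8,0,0,0,0],[0,0,0.8,0,0,0,0]]'
python3 -m pendant '[[0,0,0.1,0,0,0,0],[0,0,0.2,0,0,0,0],[0,0,0.3,0,0,0,0],[0,0,0.4,0,0,0,0],[0,0,0.4,0,0,0,0]]'
```

```text
time_s: 12.1
eef_pos: [0.5317, -0.0171, 0.1674]
orientation: [[0.957, 0.292, -0.001], [0.292, -0.957, 0.0], [-0.0, -0.0, -1.0]]
ft_force: [0.1, 0.1, -1.6]
width: 0.099
gripper_force: 49.6
time_s: 12.52
eef_pos: [0.5318, -0.0171, 0.16]
orientation: [[0.957, 0.292, -0.0], [0.292, -0.957, 0.0], [-0.0, -0.0, -1.0]]
ft_force: [-0.9, 0.6, -1.1]
width: 0.1
gripper_force: 49.6
time_s: 12.93
eef_pos: [0.5323, -0.0171, 0.1575]
orientation: [[0.957, 0.291, 0.002], [0.291, -0.957, -0.0], [0.002, 0.001, -1.0]]
ft_force: [-3.3, 0.7, 9.3]
width: 0.098
gripper_force: 50.7
```

Contact came at exactly the predicted home height. Now I'll release and retract.

```bash
python3 -m pendant '[[0,0,0,0,0,0,0.3],[0,0,0,0,0,0,0.6],[0,0,0,0,0,0,0.7],[0,0,0,0,0,0,0.7],[0,0,0,0,0,0,0.7]]'
python3 -m pendant '[[0,0,-1,0,0,0,0.7],[0,0,-3,0,0,0,0.7],[0,0,-5,0,0,0,0.7],[0,0,-8,0,0,0,0.7],[0,0,-11,0,0,0,0.7]]'
python3 - <<'E'
from h import *
np.set_printoptions(precision=4,suppress=True)
p=snap("scene"); b=snap("side"); w=snap("wrist","w3.png"); s=w["st"]; print(s["eef_pos"],s["time_s"])
print("bore-> top exp: ",proj(p,[.532,-.0172,.2]),proj(b,[.532,-.0172,.2]))
f=lambda q,c:cv2.resize(q["color"][c[1]-40:c[1]+70,c[0]-65:c[0]+35] if q is p else q["color"][c[1]-40:c[1]+70,c[0]-35:c[0]+65],None,fx=4,fy=4,interpolation=2)
A=proj(p,[.532,-.0172,.15]).astype(int);B=proj(b,[.532,-.0172,.15]).astype(int)
print("origins",A-[65,40],B-[35,40]); cv2.imwrite("pics/seat.png",np.hstack([f(p,A),f(b,B)]))
for q in (w,p,b):
  print([(np.round(x["at"],1),x["p"],atz(q,x["at"],.108)) for x in manip.spot_point(q,"lever_pad")[:1]],[(np.round(x["at"],1),x["p"],atz(q,x["at"],0)) for x in manip.spot_point(q,"stand")[:1]])
E
```

```text
time_s: 13.35
eef_pos: [0.5319, -0.0171, 0.1562]
orientation: [[0.957, 0.292, -0.0], [0.292, -0.957, -0.0], [-0.0, 0.0, -1.0]]
ft_force: [0.2, -0.0, 0.2]
width: 0.7
gripper_force: 0.0
time_s: 13.77
eef_pos: [0.5315, -0.0171, 0.2679]
orientation: [[0.957, 0.291, -0.001], [0.291, -0.957, 0.0], [-0.001, -0.0, -1.0]]
ft_force: [-0.4, -0.0, 0.6]
width: 0.702
gripper_force: 0.0
[ 0.533  -0.0172  0.2723] 13.8667
bore-> top exp:  [320.4708 154.5593] [274.2363 186.4882]
origins [254 133] [239 165]
[(array([426.9, 205.8]), 0.81, array([ 0.5717, -0.1735,  0.108 ]))] [(array([334.5, 189. ]), 0.95, array([ 0.5467, -0.0965,  0.    ]))]
[(array([262.5, 214.3]), 0.68, array([ 0.5574, -0.1713,  0.108 ]))] [(array([290.3, 244.4]), 0.58, array([ 0.5679, -0.107 ,  0.    ]))]
[(array([305.3, 187. ]), 0.74, array([ 0.5703, -0.1716,  0.108 ]))] [(array([141.5, 271.3]), 0.68, array([0.7281, 0.2268, 0.    ]))]
```

View pics/seat.png

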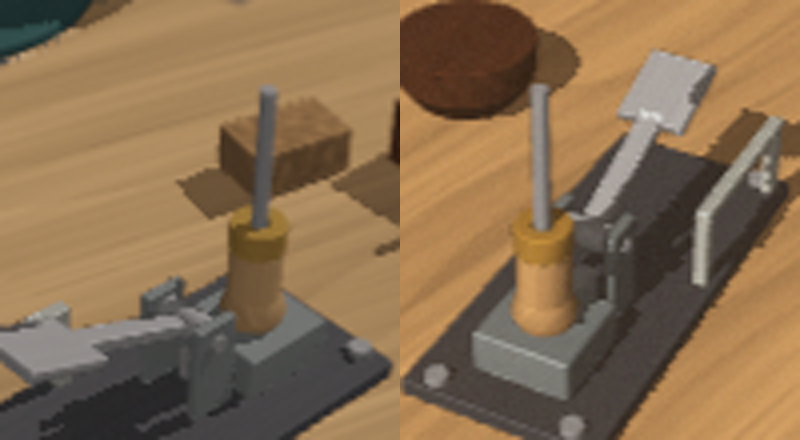

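View pics/w3.png

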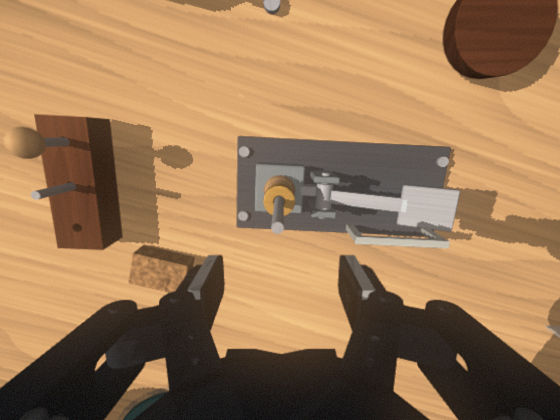

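The tang is home: its top in the scene view is at (321,155), against (320.5,154.6) predicted. It stands upright and is released. The pad is at about (0.572,-0.173) at rest and should be at about (0.574,-0.182) when level. I'll go over it with the fingers shut.

```bash
python3 -m pendant '[[-0.2,4,0,0,0,0,0],[-0.4,8,0,0,0,0,0],[-0.6,12,0,0,0,0,0],[-0.9,15,0,0,0,0,0],[-0.9,17,0,0,0,0,0]]' 40
python3 -m pendant '[[0,0,3,0,0,0,0],[0,0,6,0,0,0,0],[0,0,9,0,0,0,0],[0,0,12,0,0,0,0],[0,0,13.5,0,0,0,0]]'
python3 -m pendant '[[0,0,0,0,0,0,0],[0,0,0,0,0,0,0],[0,0,0,0,0,0,0],[0,0,0,0,0,0,0],[0,0,0,0,0,0,0]]'
python3 - <<'E'
from h import *
np.set_printoptions(precision=4,suppress=True)
p=snap("scene"); b=snap("side"); w=snap("wrist"); e=np.array(w["st"]["eef_pos"]); print(e,w["st"]["width"])
t=[]
for q in (p,b):
  c=proj(q,[e[0],e[1],.108]).astype(int); print(c,proj(q,e))
  t.append(cv2.resize(q["color"][c[1]-45:c[1]+45,c[0]-40:c[0]+40],None,fx=3.3,fy=4,interpolation=2))
h=cv2.resize(w["color"][100:340,180:380],None,fx=1.3,fy=1.5)
cv2.imwrite("pics/pad.png",np.hstack(t+[h]))
E
```

```text
time_s: 14.63
eef_pos: [0.5727, -0.1852, 0.2653]
orientation: [[0.957, 0.29, -0.001], [0.29, -0.957, 0.0], [-0.001, -0.0, -1.0]]
ft_force: [-0.3, 0.2, -0.3]
width: 0.007
gripper_force: 0.0
time_s: 15.05
eef_pos: [0.5713, -0.1819, 0.1268]
orientation: [[0.957, 0.291, -0.005], [0.291, -0.957, 0.002], [-0.004, -0.003, -1.0]]
ft_force: [0.4, 1.3, -0.7]
width: -0.0
gripper_force: 0.0
time_s: 15.47
eef_pos: [0.5734, -0.1825, 0.133]
orientation: [[0.957, 0.292, 0.002], [0.292, -0.957, -0.001], [0.002, 0.001, -1.0]]
ft_force: [0.2, -0.2, -0.1]
width: -0.0
gripper_force: 0.0
[ 0.5732 -0.1824  0.1323] -0.0007062245337152573
[260 220] [260.7037 211.1947]
[307 184] [307.4274 176.7676]
```

View pics/pad.png

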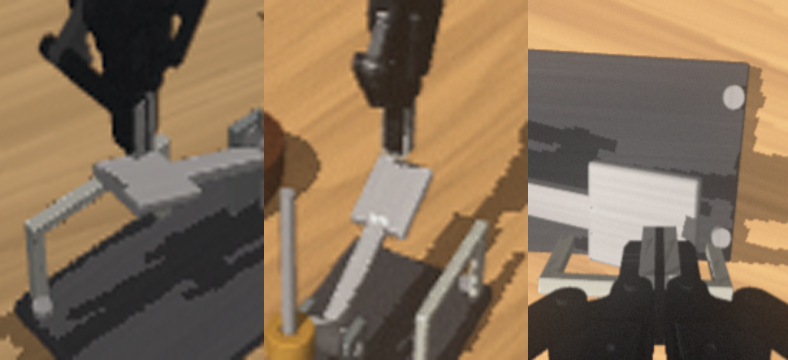

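The shut fingertips are over the pad in all three views, clear of the sight bar and the tang. Pressing down now.

```bash
python3 -m pendant '[[0,0,0.8,0,0,0,0],[0,0,1.6,0,0,0,0],[0,0,2.2,0,0,0,0],[0,0,2.8,0,0,0,0],[0,0,3.2,0,0,0,0]]'
python3 -m pendant '[[0,0,0.6,0,0,0,0],[0,0,1.2,0,0,0,0],[0,0,1.8,0,0,0,0],[0,0,2.3,0,0,0,0],[0,0,2.8,0,0,0,0]]'
python3 -m pendant '[[0,0,0.1,0,0,0,0],[0,0,0.2,0,0,0,0],[0,0,0.2,0,0,0,0],[0,0,0.2,0,0,0,0],[0,0,0.2,0,0,0,0]]'
```

```text
time_s: 16.03
eef_pos: [0.5727, -0.1824, 0.0984]
orientation: [[0.957, 0.291, -0.0], [0.291, -0.957, -0.0], [-0.0, -0.0, -1.0]]
ft_force: [-0.4, -1.6, 4.1]
width: 0.001
gripper_force: 1.9
time_s: 16.45
eef_pos: [0.5731, -0.1828, 0.0712]
orientation: [[0.957, 0.291, 0.001], [0.291, -0.957, -0.001], [0.001, 0.001, -1.0]]
ft_force: [1.3, -4.9, 6.7]
width: -0.003
gripper_force: 3.3
time_s: 16.87
eef_pos: [0.573, -0.1827, 0.0695]
orientation: [[0.957, 0.291, 0.001], [0.291, -0.957, -0.001], [0.0, 0.001, -1.0]]
ft_force: [0.2, -3.1, 7.2]
width: 0.003
gripper_force: 3.3
```

Height is 0.0695 and force about 7 N. I'll check numerically, comparing depth heights of the pad and the sight bar in the stand frame.

```bash
python3 - <<'E'
from h import *
np.set_printoptions(precision=4,suppress=True)
yaw=.249; c,s_=np.cos(yaw),np.sin(yaw); Y=np.array([-s_,c]);Xa=np.array([c,s_]); O=np.array([.532,-.0172])-.085*Y
for n in ("scene","side","wrist"):
    p=snap(n); K=np.array(p["mtx"]); R,t=cam(p); rz=p["range_z"]
    v,u=np.nonzero(rz>0); d=cv2.undistortPoints(np.stack([u,v],1).astype(float)[:,None],K,np.array([p["k1"],0,0,0.]))[:,0]
    P=t+(np.c_[d,np.ones(len(d))]*rz[v,u][:,None])@R.T
    x=(P[:,:2]-O)@Xa; y=(P[:,:2]-O)@Y; z=P[:,2]
    def st(m): 
        return m.sum(), (np.percentile(z[m],[10,50,90]) if m.sum() else None)
    ok=(z>.04)&(z<.085)
    pad=ok&(abs(x)<.019)&(y<-.061)&(y>-.109)
    print(n,"pad",st(pad),"bar",st(ok&(abs(x+.055)<.004)&(abs(y+.075)<.05)),"arm",st(ok&(abs(x)<.005)&(y<-.0)&(y>-.05)))
    if pad.sum()>20: print("  slope dz/dy",np.polyfit(y[pad],z[pad],1)[0], [ (round(a,3),np.median(z[pad&(abs(y-a)<.006)])) for a in (-.1,-.085,-.07)])
print(manip.observe()["eef_pos"],manip.observe()["ft_force"])
E
```

```text
scene pad (np.int64(206), array([0.068 , 0.0695, 0.0813])) bar (np.int64(60), array([0.0613, 0.0681, 0.0698])) arm (np.int64(66), array([0.0676, 0.0689, 0.0707]))
  slope dz/dy -0.013058613363433308 [(-0.1, np.float64(0.0694005337606734)), (-0.085, np.float64(0.07081605713254885)), (-0.07, np.float64(0.06916117777940678))]
side pad (np.int64(124), array([0.069 , 0.0707, 0.0808])) bar (np.int64(87), array([0.0543, 0.0695, 0.0711])) arm (np.int64(47), array([0.0686, 0.0702, 0.0714]))
  slope dz/dy 0.03493014205776382 [(-0.1, np.float64(0.07064881247628207)), (-0.085, np.float64(0.0706158478404399)), (-0.07, np.float64(0.07077584467349218))]
wrist pad (np.int64(3881), array([0.0691, 0.0699, 0.0757])) bar (np.int64(366), array([0.0642, 0.069 , 0.0699])) arm (np.int64(1617), array([0.0688, 0.0695, 0.0703]))
  slope dz/dy -0.015048984132451591 [(-0.1, np.float64(0.06994962104041184)), (-0.085, np.float64(0.07017253749386379)), (-0.07, np.float64(0.06980690947232193))]
[ 0.573  -0.1827  0.0695] [-1.1435 -3.7134  5.848 ]
```

```bash
python3 -m pendant '[[0,0,0.04,0,0,0,0],[0,0,0.04,0,0,0,0],[0,0,0.04,0,0,0,0],[0,0,0.04,0,0,0,0],[0,0,0.04,0,0,0,0]]'
python3 -m pendant '[[0,0,0,0,0,0,0],[0,0,0,0,0,0,0],[0,0,0,0,0,0,0],[0,0,0,0,0,0,0],[0,0,0,0,0,0,0]]'
python3 -c "
from bench import manip
print(manip.sign_off())"
```

```text
time_s: 17.43
eef_pos: [0.573, -0.1827, 0.0691]
orientation: [[0.957, 0.291, 0.001], [0.291, -0.957, -0.001], [0.0, 0.001, -1.0]]
ft_force: [-0.2, -3.2, 6.6]
width: -0.004
gripper_force: 3.4
time_s: 17.85
eef_pos: [0.573, -0.1827, 0.0691]
orientation: [[0.957, 0.291, 0.001], [0.291, -0.957, -0.001], [0.0, 0.001, -1.0]]
ft_force: [0.3, -3.9, 7.9]
width: -0.001
gripper_force: 3.4
the job is handed in; nothing more can be done
None
```

The tang is fully home in the handle and released, the lever is held level with the sight bar (fingertips at 69.1 mm, bar top 69 mm), and I handed the job in at about 18 s; no verdict came back.

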